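# Sound the spit-post socket with the depth gauge

## Task

Check how deep the spit-post socket on the grill counter is: lift the depth gauge by its orange handle out of its wooden stand and lower its rod gently into the blind hole until it bottoms out hard, its red stop collar resting on the block. Keep it pressed steadily on the bottom with about 10 N for two seconds, never more than 25 N on the block, then let go and leave it standing there, fully down, with the collar on the block. Leave the ramekin, muddler and spice jar where they are.

Things in the scene. Friction and masses are not known exactly. Their poses are not given: they have to be found in the camera images.
- gauge_grip (a point): Centre of the depth gauge's orange handle, a 24 x 24 x 50 mm upright square grip (faces along this point's x and y; z up). Under the handle is a steel flange 44 mm across, 6 mm thick (25 to 31 mm below this point), and under that a bare steel rod 10 mm across and 100 mm long with black rings. The whole gauge weighs about 0.2 kg. It hangs upright in the stand by its flange.
- gauge_tip (a point): Tip of the gauge's rod, on its axis, 131 mm below gauge_grip (z along the rod, up to the handle). The tip narrows to 6 mm across over its last 3 mm.
- collar_face (a point): Centre of the underside of the red stop collar, a disc 26 mm across and 10 mm thick around the rod. It starts 12 mm above the tip and slides up the rod (at most 75 mm) against a friction of about 2.5 N when the block's top pushes it as the rod goes down: this is only the collar, not the bottom.
- socket_mouth (a point): Centre of the mouth of the blind hole, on the top of the grey-painted metal socket block (110 x 110 x 80 mm, fixed to the counter, four dark bolt heads 4 mm high near its corners). The hole is straight down, 11.5 mm across with a slightly eased edge, and is marked by a thin black ring about 20 mm across around the mouth. Its depth is not known: somewhere from 44 to 66 mm, with a rigid floor.
- stand_top (a point): Centre of the open top of the wooden parking stand, an upright tube 56 mm across outside, 36 mm inside, 112 mm high, fixed to the counter. The gauge must be lifted straight up by more than 102 mm to clear it.
- ramekin: Glass ramekin, 80 mm across, 42 mm high; origin at the centre of its underside. Bystander.
- muddler: Wooden muddler lying on the counter, 180 mm long (along its y), about 28 mm thick; origin under its middle. Bystander.
- spice: Spice jar, 50 mm across, 70 mm high; origin at the centre of its underside. Bystander.
Things that resemble listed ones, but are neither listed nor needed, are in the scene too. Of the things that look like the part that bears stand_top, the middle-sized one is meant.

How it is judged (in metres and radians):
On the way, in this order (a step that is already met when the one before it is completed fails the run):
1. the gauge is lifted clear out of its stand (z of gauge_tip in the frame of stand_top above 0.001 m), for 0.1 s.
2. the rod is bottomed out in the hole, its collar on the block, and pressed on the bottom with 3 to 22 N for 1.5 s (z of floorscrew_c0 in the frame of gauge_tip above -0.008 m and horizontal distance between gauge_tip and socket_mouth below 0.004 m and z of gauge_tip in the frame of socket_mouth below -0.035 m and angle between gauge_tip's own z axis and vertical below 0.08 rad and z of collar_face in the frame of socket_mouth below 0.0025 m and contact force between gauge and floorscrew_c0 between 3 and 22 N), for 1.5 s.
At the end, for the whole second after the job is handed in: The gauge stands still and released in the socket's hole: upright within 0.08 rad, its tip within 2 mm of the hole's floor and 4 mm of its axis, its collar's underside within 2.5 mm of the block's top; the bystanders are within 20 mm of where they stood (z of floorscrew_c0 in the frame of gauge_tip above -0.008 m and horizontal distance between gauge_tip and socket_mouth below 0.004 m and z of gauge_tip in the frame of socket_mouth below -0.035 m and angle between gauge_tip's own z axis and vertical below 0.08 rad and z of collar_face in the frame of socket_mouth below 0.0025 m and linear speed of gauge below 0.01 m/s and not (distance of ramekin from where it was at the start of the episode above 0.02 m) and not (distance of muddler from where it was at the start of the episode above 0.02 m) and not (distance of spice from where it was at the start of the episode above 0.02 m)); the robot touches nothing.
It fails at once if the gauge presses on the socket block with more than 25 N (contact force between gauge and socket above 25 N).
It fails at once if the ramekin, muddler or spice jar is moved by more than 20 mm (distance of any of ramekin, muddler, spice from where it was at the start of the episode above 0.02 m).
It also fails if it takes over 58 s, if anything falls off the work surface, if the arm or the gripper's body presses on something with over 40 N, if the wrist force passes 120 N, or if a joint passes its speed limit or range.

## Robot

A 6-joint arm with a two-finger parallel gripper is mounted at the origin on the work surface. World frame = base frame: x ahead of the robot, y to its left, z up, the work surface at z = 0. Lengths are in mm, angles in rad, forces in N, time in s.
With the tool pointing down it reaches from about 325 to 850 mm from the base axis. Payload 4.4 kg.
Tool frame: the origin (TCP) lies at the very end of the fingers, on their centre line; the grasp point (between the pads) lies 19 mm behind it; z points along the fingers, y is the direction in which the jaws open and shut (so a half turn about z gives the same grasp; the last joint's range is limited). The gripper opens to 94 mm and grips with 3 to 60 N. Pads are 16 mm wide; open, the fingers measure 119 mm over their backs; the gripper's body (75 mm by 177 mm) begins 78 mm behind the grasp point.
Start: joints at [1.073, 0.207, 1.542, -0, 1.393, -0.15], TCP at [195.446, 540.766, 205.447] pointing down, gripper open.
Joint ranges: [-2.73, 2.73], [-0.86, 2.22], [0.23, 2.46], [-1.11, 4.25], [0.08, 2.63], [-2.82, 2.82]. Speed limits (rad/s): [2.79, 2.79, 3.14, 3.14, 3.14, 3.14].

## Interface

Orientations are given as a rotation vector (axis times angle).
In Python, from cell import ctrl, vision gives the robot as it stands. The module is installed in compiled form; this text tells all that it offers.
- The arm moves only by the shell command python3 -m pendant 'ROWS' [FORCE]. ROWS is JSON, a list of rows, each a list of 3 entries, a list of its own where there are three numbers: the shift along the tool's x, y, z in m, then the turn, a rotation vector about the tool's x, y, z in rad, then the opening, from 0 (shut) to 1 (fully open). In form: [[[x, y, z], [ax, ay, az], fingers], ...]. A call has 1 to 8 rows; each row is the pose to reach, as a shift and turn from the pose commanded when the call began, along the tool's axes at that moment; what a row does not reach only later rows make up. A row lasts 1/8 s, in which the tool goes at most 62.5 mm and 10.7 degrees, less where a joint would pass 70% of its speed; a pose out of reach is approached as far as the arm can. A call with a gripper value outside its range is refused whole. The fingers move at their own pace and stop on an object; FORCE is the grip in N (left out, the last holds). Time passes only in rows, so rows that repeat a pose let the fingers close. It gives the time, the measured TCP pose, the force and the opening at its end, in the units of the state.
- ctrl.observe(): the state, without advancing time (a new reading comes with each control period).
- vision.snapshot(name): name is "scene" or "side" or "wrist"; returns the picture (480x640x3 uint8, red, green, blue); there is no depth.
- vision.get_calibration(name): a dict with "fx", "fy", "cx", "cy" (pixels), "k1" (the pictures are not rectified: a ray, as slopes to the right and down, at radius r is drawn at 1 + k1 r^2 times it, then the intrinsics apply), "R" (3x3) and "t" (3): a world point X has camera coordinates R X + t. Camera axes: x right, y down, z forward; pixel columns grow to the right and rows downward; lengths in mm; the calibration is good to about 2 mm. A picture is of the moment at which its call begins: read the wrist's pose just before it. get_calibration takes no time and is no camera call; for the wrist camera it gives the pose at the moment of the call.
- ctrl.job_done(): hands the job in, once; it reports no verdict.
The state is a dict: "t": time; "joints": joint angles; "dq": joint speeds; "joint_torque": joint torques, N m; "position": TCP position; "eef_rot": TCP orientation; "force": force on the tool from outside, world axes, zero at the start; "torque": the same for the moment, N m; "opening": opening from 0.0 (shut) to 1.0 (fully open).
Only numpy, scipy, OpenCV 4.12 (cv2) and the standard library are available. Lean on these libraries where they do the work, as an engineer would, in place of code of your own. Each camera call takes 0.05 s, during which the arm holds its last target. There are 200 camera calls.

## Working session

There is one attempt and no reset: what is moved stays moved. The work goes in short steps, Python scripts to look and compute and a shell command to move; the robot and the scene stay as the last step left them, time stands still between calls to the robot, and variables do not carry over. Pictures are saved under pics/ and viewed, about 8 in all and at most 12, crops included, and the job is handed in when it is done.

```bash
mkdir -p pics; cat > h.py <<'E'
from cell import ctrl, vision
import numpy as np, cv2
from scipy.spatial.transform import Rotation as Ro
def ray(c,u,v):
    p=np.array([(u-c["cx"])/c["fx"],(v-c["cy"])/c["fy"]]);q=p.copy()
    for _ in range(20): q=p/(1+c["k1"]*(q@q))
    R=np.array(c["R"]);o=-R.T@np.array(c["t"]);d=R.T@np.array([q[0],q[1],1]);return o,d/np.linalg.norm(d)
def plane(c,u,v,z):
    o,d=ray(c,u,v);return o+d*(z-o[2])/d[2]
def proj(c,X):
    x=np.array(c["R"])@np.array(X,float)+np.array(c["t"]);s=x[:2]/x[2];s=s*(1+c["k1"]*(s@s));return np.array([s[0]*c["fx"]+c["cx"],s[1]*c["fy"]+c["cy"]])
def tri(a,b):
    A=np.zeros((3,3));B=np.zeros(3)
    for o,d in(a,b):
        P=np.eye(3)-np.outer(d,d);A+=P;B+=P@o
    return np.linalg.solve(A,B)
def toTool(X):  # world point in tool axes relative to TCP, m
    s=ctrl.observe();return Ro.from_rotvec(s["eef_rot"]).inv().apply(np.array(X)-np.array(s["position"]))/1000
def snap(n,f):
    c=vision.get_calibration(n);im=vision.snapshot(n);cv2.imwrite("pics/%s.png"%f,cv2.cvtColor(im,cv2.COLOR_RGB2BGR));return c,im
E
python3 - <<'E'
from h import *
s=ctrl.observe();print(s); 
print(Ro.from_rotvec(s["eef_rot"]).as_matrix().round(3))
for n in("scene","side"):
    c,im=snap(n,n+"0");print(n,{k:np.round(v,3).tolist() for k,v in c.items()})
E
```

```text
{'t': 0.0, 'joints': array([ 1.07351908e+00,  2.07394710e-01,  1.54292896e+00, -1.59471114e-05,
        1.39348971e+00, -1.50516305e-01]), 'dq': array([ 0.00092906, -0.00228149, -0.00051033,  0.00133288, -0.00025563,
       -0.00053366]), 'joint_torque': array([ 7.37729824e-04, -3.70869398e+01, -2.81423271e+01,  6.98607950e-02,
        3.61243577e-02, -1.79723297e-04]), 'position': array([195.05631664, 540.05891364, 204.31702538]), 'eef_rot': array([-0.5418419 , -3.09380897,  0.00331404]), 'force': array([-0.02524575,  0.59980842, -0.26512609]), 'torque': array([ 0.00579797,  0.04434834, -0.01031695]), 'opening': 0.999279483142978}
[[-0.94   0.34  -0.001]
 [ 0.34   0.94  -0.002]
 [ 0.    -0.002 -1.   ]]
scene {'fx': 525.983, 'fy': 525.983, 'cx': 320.445, 'cy': 253.116, 'k1': -0.135, 'R': [[0.865, 0.501, -0.018], [0.262, -0.481, -0.837], [-0.428, 0.719, -0.547]], 't': [-508.82, -76.465, 1299.012]}
side {'fx': 463.477, 'fy': 463.477, 'cx': 310.498, 'cy': 232.205, 'k1': 0.006, 'R': [[0.807, -0.59, -0.012], [-0.314, -0.412, -0.856], [0.5, 0.694, -0.518]], 't': [-472.325, 287.837, 446.499]}
```

View pics/scene0.png

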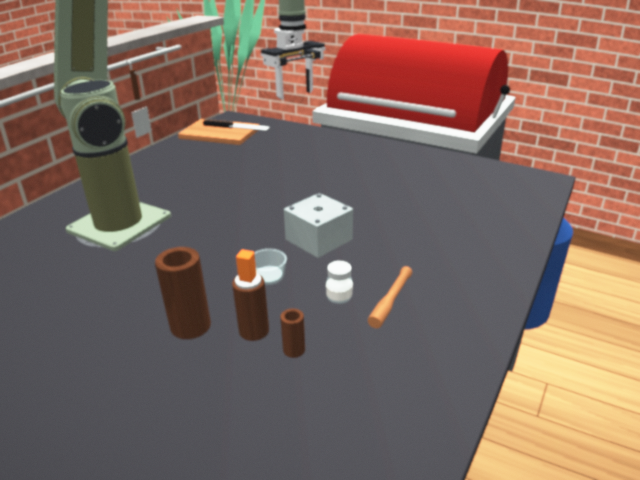

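View pics/side0.png

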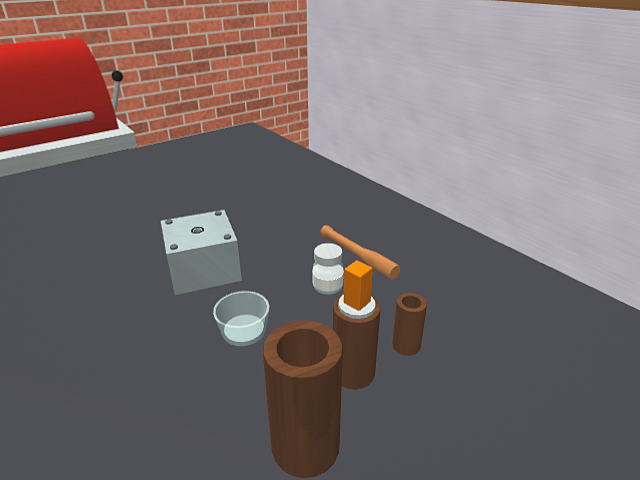

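Three tubes are visible. In the scene view they are large at (183,292), middle with the orange handle at (250,295), and small at (292,333). In the side view they are at (303,400), (356,340) and (410,325). The other orange things are the board at scene (218,130) and the muddler at (390,297). I choose the upright orange square handle in the middle tube, scene (246,265) and side (358,287). The socket mouth is at scene (318,208) and side (197,230).

```bash
python3 - <<'E'
from h import *
C={n:vision.get_calibration(n) for n in("scene","side")}
I={n:cv2.imread("pics/%s0.png"%n) for n in C}
def box(n,x0,y0,x1,y1):
    h=cv2.cvtColor(I[n],cv2.COLOR_BGR2HSV)[y0:y1,x0:x1]
    m=cv2.inRange(h,(5,200,120),(22,255,255));k,l,st,ce=cv2.connectedComponentsWithStats(m);i=1+np.argmax(st[1:,4])
    print(n,st[i]+[x0,y0,0,0,0],ce[i]+[x0,y0]);return ce[i]+[x0,y0],l==i
a,ma=box("scene",215,235,285,300);b,mb=box("side",330,250,390,320)
G=tri(ray(C["scene"],*a),ray(C["side"],*b));print("handle tri",G)
M=tri(ray(C["scene"],318,208.5),ray(C["side"],197.5,230.5));print("mouth tri",M, plane(C["scene"],318,208.5,80),plane(C["side"],197.5,230.5,80))
# bystanders/tubes on planes
for nm,n,u,v,z in(("big","side",303,350,150),("small","side",411,302,70),("ram","side",241,312,42),("ram","scene",268,262,42),("spice","side",328,252,70),("spice","scene",339,269,70),("mud","side",330,232,14),("mud","side",388,270,14),("mid flange","side",358,304,118)):
    print(nm,plane(C[n],u,v,z).round(0))
E
python3 - <<'E'
import cv2,numpy as np
a=cv2.imread('pics/scene0.png')[225:315,200:320];b=cv2.imread('pics/side0.png')[240:330,300:420]
cv2.imwrite('pics/crop1.png',cv2.resize(np.hstack([a,b]),None,fx=3.2,fy=3.2,interpolation=cv2.INTER_CUBIC))
E
```

```text
scene [239 256  15  24 253] [246.36363636 268.        ]
side [ 344  261   29   49 1134] [357.30952381 284.63844797]
handle tri [ 540.11063741 -157.57007163  140.77466508]
mouth tri [482.30676268 174.63864495  78.42814777] [483.97277499 171.75918488  80.        ] [481.46919966 172.44483207  80.        ]
big [ 427. -208.  150.]
small [ 637. -158.   70.]
ram [459.  -9.  42.]
ram [473. -12.  42.]
spice [623.   3.  70.]
spice [630.  -0.  70.]
mud [720. 121.  14.]
mud [721. -34.  14.]
mid flange [ 538. -161.  118.]
```

View pics/crop1.png

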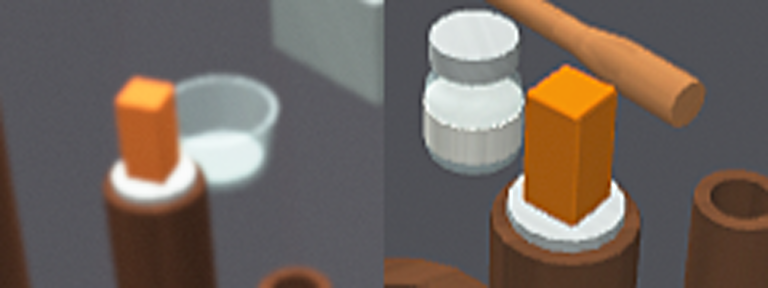

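The handle is a square orange grip on a white flange in the middle tube, so the choice is confirmed. I'll stop over the socket first, on the way, for a close wrist look.

```bash
python3 -m pendant '[[[-0.05,-0.03,-0.03],[0,0,0],1],[[-0.1,-0.06,-0.06],[0,0,0],1],[[-0.15,-0.09,-0.06],[0,0,0],1],[[-0.2,-0.12,-0.06],[0,0,0],1],[[-0.25,-0.15,-0.06],[0,0,0],1],[[-0.3,-0.19,-0.06],[0,0,0],1],[[-0.35,-0.22,-0.06],[0,0,0],1],[[-0.395,-0.248,-0.06],[0,0,0],1]]'
python3 -m pendant '[[[0,0,0],[0,0,0],1],[[0,0,0],[0,0,0],1],[[0,0,0],[0,0,0],1]]'
python3 - <<'E'
from h import *
c,im=snap("wrist","w1");s=ctrl.observe();print(s["t"],s["position"],s["force"]);print({k:np.round(v,3).tolist() for k,v in c.items()})
print(proj(c,[482.5,172.5,80]))
E
```

```text
t: 1.1
position: [483.4, 171.3, 265.1]
eef_rot: [-0.543, -3.094, 0.0]
force: [0.5, -0.2, 0.1]
opening: 0.999
t: 1.48
position: [481.7, 174.4, 265.3]
eef_rot: [-0.539, -3.094, -0.0]
force: [-0.1, 0.2, 1.1]
opening: 1.0
1.525 [481.75651344 174.4939422  265.35958647] [-1.00807368  0.25011835 -0.37809619]
{'fx': 423.724, 'fy': 423.724, 'cx': 328.366, 'cy': 239.626, 'k1': -0.071, 'R': [[0.339, 0.941, 0.0], [0.915, -0.33, 0.232], [0.218, -0.079, -0.973]], 't': [-327.985, -421.384, 357.708]}
[326.02146317 218.85273379]
```

View pics/w1.png

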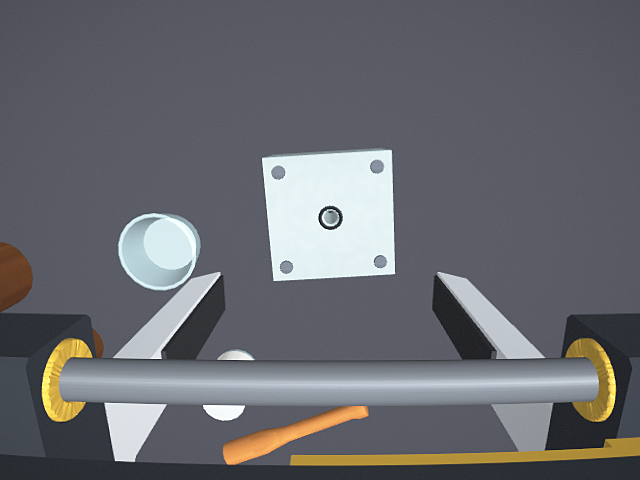

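The wrist view shows the mouth's black ring at (330,217), with the hole in its middle. Next I compute its position and go above the handle.

```bash
python3 - <<'E'
from h import *
im=cv2.imread("pics/w1.png");c=vision.get_calibration("wrist")
g=cv2.cvtColor(im,cv2.COLOR_BGR2GRAY)[195:240,305:355];m=(g<70).astype(np.uint8)
cs,_=cv2.findContours(m,cv2.RETR_EXTERNAL,cv2.CHAIN_APPROX_NONE);k=max(cs,key=cv2.contourArea);e=cv2.fitEllipse(k);u,v=e[0][0]+305,e[0][1]+195
print(e,u,v,"mouth",plane(c,u,v,80))
for _ in range(3): print(ctrl.observe()["position"])
E
python3 -m pendant '[[[-0.03,-0.05,0],[0,0,0],1],[[-0.06,-0.1,0],[0,0,0],1],[[-0.085,-0.15,0],[0,0,0],1],[[-0.11,-0.2,0],[0,0,0],1],[[-0.14,-0.25,0],[0,0,0],1],[[-0.167,-0.294,0],[0,0,0],1],[[-0.167,-0.294,0],[0,0,0],1],[[-0.167,-0.294,0],[0,0,0],1]]'
python3 - <<'E'
from h import *
c,im=snap("wrist","w2");s=ctrl.observe();print(s["t"],s["position"],s["eef_rot"],s["force"])
h=cv2.cvtColor(im,cv2.COLOR_RGB2HSV);m=cv2.inRange(h,(5,180,100),(22,255,255));k,l,st,ce=cv2.connectedComponentsWithStats(m)
print(st[st[:,4]>200]);print(proj(c,[539,-159,168]))
E
```

```text
((24.83084487915039, 22.51813316345215), (21.958749771118164, 22.492313385009766), 131.50270080566406) 329.8308448791504 217.51813316345215 mouth [482.64226196 176.10527064  80.        ]
[481.75651344 174.4939422  265.35958647]
[481.75651344 174.4939422  265.35958647]
[481.75651344 174.4939422  265.35958647]
t: 2.52
position: [539.7, -158.6, 265.3]
eef_rot: [-0.54, -3.094, -0.001]
force: [0.1, -0.2, -0.0]
opening: 1.0
2.575 [ 539.66244339 -158.1812898   265.41676466] [-5.38867141e-01 -3.09460565e+00 -1.05600081e-03] [ 0.09542151  0.01378112 -0.25141518]
[[     0      0    640    480 306199]
 [   307    207     47     55    578]]
[326.59160875 240.18475869]
```

View pics/w2.png

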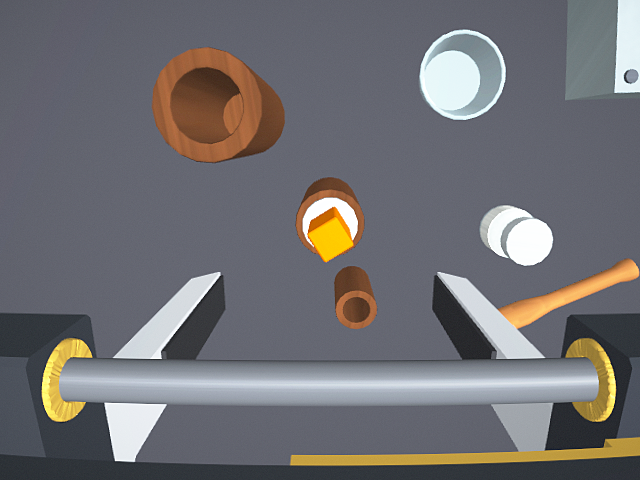

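The orange handle sits at (331,236), inside the white flange, turned about 25° against the jaws. The small tube at (355,298) is beside it, and the large one is at (215,105). Next I measure the handle's top face.

```bash
python3 - <<'E'
from h import *
c=vision.get_calibration("wrist");im=cv2.imread("pics/w2.png");h=cv2.cvtColor(im,cv2.COLOR_BGR2HSV)
r=h[200:270,300:365];print(r[36,30],r[30,38],r[20,40],r[14,40],r[48,20]);print(im[236,330],im[218,335])
for lo in (18,20,22):
    m=cv2.inRange(r,(lo,180,180),(35,255,255));cs,_=cv2.findContours(m,0,1)
    if not cs: continue
    k=max(cs,key=cv2.contourArea);b=cv2.boxPoints(cv2.minAreaRect(k))+[300,200]
    P=np.array([plane(c,u,v,168) for u,v in b]);print(lo,b.round(1).tolist(),P.mean(0),np.linalg.norm(np.diff(P,axis=0),axis=1))
    for e in np.diff(P,axis=0)[:2]: print("edge deg",np.degrees(np.arctan2(e[1],e[0])))
    T=toTool(P.mean(0));print("tool",T)
R=Ro.from_rotvec(ctrl.observe()["eef_rot"]).as_matrix();print("tool y deg",np.degrees(np.arctan2(R[1,1],R[0,1])))
for u,v in ((209,104),(272,70)): print(plane(c,u,v,160))
E
```

```text
[ 24 255 255] [ 24 255 255] [ 18 255 251] [ 13  89 251] [ 24 255 255]
[  0 206 255] [  0 195 255]
18 [[307.1, 233.5], [337.7, 215.2], [354.9, 243.9], [324.3, 262.2]] [ 539.19725827 -155.51868019  168.        ] [24.00812245 22.89717558 24.40558525]
edge deg 101.57500267307837
edge deg 11.00619890639064
tool [0.00128622 0.00229115 0.09741883]
20 [[307.5, 233.6], [336.1, 216.0], [353.5, 244.5], [324.8, 262.0]] [ 539.28235711 -155.92657494  168.        ] [22.63390372 22.82181904 23.00575127]
edge deg 102.04398872281587
edge deg 11.418540081778415
tool [0.00106825 0.00193603 0.0974185 ]
22 [[307.9, 233.7], [335.6, 216.4], [353.1, 244.4], [325.4, 261.7]] [ 539.31260361 -155.90074336  168.        ] [21.99388882 22.64508579 22.35045313]
edge deg 102.62597507681332
edge deg 11.971709193752222
tool [0.00104852 0.00197056 0.09741851]
tool y deg 70.24412224672764
[ 428.91767886 -200.42186416  160.        ]
[ 423.54116118 -154.10435591  160.        ]
```

The handle is at (539.2,-155.8) and needs a turn of -0.55 rad about tool z. I rotate, descend to TCP z≈127, then grip.

```bash
python3 -m pendant '[[[0.001,0.002,0],[0,0,-0.18],1],[[0.001,0.002,0],[0,0,-0.36],1],[[0.001,0.002,0.02],[0,0,-0.55],1],[[0.001,0.002,0.06],[0,0,-0.55],1],[[0.001,0.002,0.1],[0,0,-0.55],1],[[0.001,0.002,0.125],[0,0,-0.55],1],[[0.001,0.002,0.138],[0,0,-0.55],1],[[0.001,0.002,0.138],[0,0,-0.55],1]]' 30
python3 -m pendant '[[[0,0,0],[0,0,0],0.5],[[0,0,0],[0,0,0],0.2],[[0,0,0],[0,0,0],0],[[0,0,0],[0,0,0],0],[[0,0,0],[0,0,0],0],[[0,0,0],[0,0,0],0],[[0,0,0],[0,0,0],0]]' 30
python3 - <<'E'
from h import *
s=ctrl.observe();print(s["joints"],s["position"],s["force"],s["torque"],s["opening"])
E
```

```text
t: 3.58
position: [539.2, -156.5, 127.0]
eef_rot: [0.321, -3.124, -0.001]
force: [0.0, 0.7, -0.3]
opening: 1.0
t: 4.45
position: [539.5, -157.8, 127.4]
eef_rot: [0.319, -3.125, -0.0]
force: [0.2, 0.5, 0.3]
opening: 0.293
[-4.38470934e-01  2.55298976e-01  1.65186892e+00 -1.23219978e-05
  1.23457344e+00 -2.21241051e+00] [ 539.45076288 -157.75401895  127.39090755] [0.15466379 0.45651529 0.28590584] [ 0.0013114   0.0077985  -0.01750048] 0.2932509509808704
```

```bash
python3 -m pendant '[[[0,0,0],[0,0,0],0],[[0,0,0],[0,0,0],0],[[0,0,0],[0,0,0],0]]' 40
python3 -m pendant '[[[0,0,-0.005],[0,0,0],0],[[0,0,-0.01],[0,0,0],0],[[0,0,-0.02],[0,0,0],0],[[0,0,-0.03],[0,0,0],0],[[0,0,-0.03],[0,0,0],0],[[0,0,-0.03],[0,0,0],0]]' 40
```

```text
t: 4.82
position: [539.5, -157.7, 127.4]
eef_rot: [0.319, -3.125, -0.0]
force: [-0.1, -0.2, -1.3]
opening: 0.254
t: 5.58
position: [539.4, -157.7, 157.5]
eef_rot: [-0.319, 3.125, 0.0]
force: [-0.6, 0.1, -2.3]
opening: 0.249
```

```bash
python3 -m pendant '[[[0,0,-0.03],[0,0,0],0],[[0,0,-0.07],[0,0,0],0],[[0,0,-0.1],[0,0,0],0],[[0,0,-0.11],[0,0,0],0],[[0,0,-0.11],[0,0,0],0],[[0,0,-0.11],[0,0,0],0]]'
python3 -m pendant '[[[0,0.02,0],[0,0,0],0],[[-0.002,0.07,0],[0,0,0],0],[[-0.004,0.13,0],[0,0,0],0],[[-0.006,0.19,0],[0,0,0],0],[[-0.008,0.24,0],[0,0,0],0],[[-0.01,0.29,0],[0,0,0],0],[[-0.012,0.32,0],[0,0,0],0],[[-0.012,0.337,0],[0,0,0],0]]'
python3 -m pendant '[[[0,0,0.01],[0,0,0],0],[[0,0,0.025],[0,0,0],0],[[0,0,0.025],[0,0,0],0],[[0,0,0.025],[0,0,0],0],[[0,0,0.025],[0,0,0],0]]'
python3 - <<'E'
from h import *
ims=[]
for n,(x,y) in (("wrist",(320,200)),("side",(200,220)),("scene",(318,180))):
    c,im=snap(n,n+"3");print(n,proj(c,[482.5,175,80]),proj(c,[482.5,175,130]))
    a=im[max(0,y-100):y+100,x-100:x+100] if n!="wrist" else im[100:400,170:470]
    ims.append(cv2.resize(a,(390,390),interpolation=cv2.INTER_CUBIC))
s=ctrl.observe();print(s["t"],s["position"],s["eef_rot"],s["force"],s["torque"])
cv2.imwrite("pics/c3.png",cv2.cvtColor(np.hstack([cv2.resize(i,(390,390)) for i in ims[:2]]),cv2.COLOR_RGB2BGR))
E
```

```text
t: 6.32
position: [538.5, -157.3, 265.3]
eef_rot: [0.318, -3.122, -0.003]
force: [-0.8, -0.3, -1.1]
opening: 0.249
t: 7.32
position: [481.6, 176.9, 266.7]
eef_rot: [0.323, -3.123, -0.0]
force: [-1.0, -0.2, -1.4]
opening: 0.257
t: 7.95
position: [483.8, 174.3, 242.9]
eef_rot: [-0.317, 3.125, 0.0]
force: [-0.3, -0.0, -1.3]
opening: 0.252
wrist [328.90428695 220.17864008] [329.00557963 233.4967547 ]
side [197.42815663 229.67472622] [193.09544426 202.85659898]
scene [318.16287898 207.74411177] [317.70339548 187.57267272]
8.1 [483.60705606 174.58919299 242.9285138 ] [-3.17980948e-01  3.12455928e+00  8.54497978e-05] [ 0.20218353 -0.07606705 -1.85479228] [ 0.05800931 -0.0204379  -0.0203703 ]
```

View pics/c3.png

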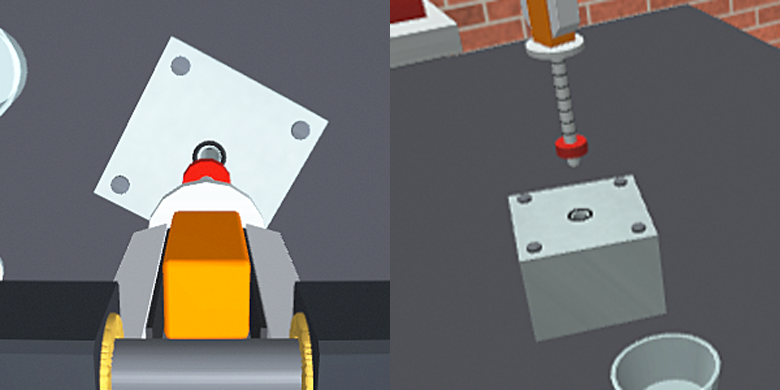

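View pics/scene3.png

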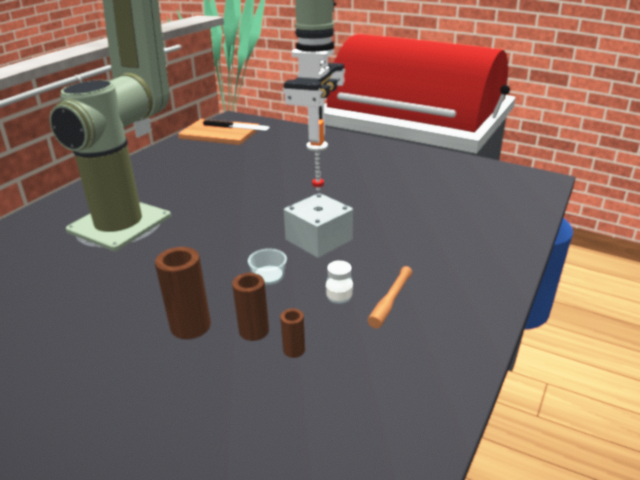

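The gauge hangs upright in the jaws above the socket. In the wrist crop the collar sits just below the ring, and the side view shows the tip above the mouth. Next I measure tip against mouth in the same cameras.

```bash
python3 - <<'E'
from h import *
C={n:vision.get_calibration(n) for n in("scene","side","wrist")};I={n:cv2.imread("pics/%s3.png"%n) for n in C};I0={n:cv2.imread("pics/%s0.png"%n) for n in("scene","side")}
def blob(im,box,f):
    x0,y0,x1,y1=box;r=cv2.resize(im[y0:y1,x0:x1],None,fx=8,fy=8,interpolation=cv2.INTER_CUBIC)
    m=f(r);k,l,st,ce=cv2.connectedComponentsWithStats(m);i=1+np.argmax(st[1:,4]);return (ce[i]+.5)/8-.5+[x0,y0],st[i]/8
red=lambda r:cv2.inRange(cv2.cvtColor(r,cv2.COLOR_BGR2HSV),(0,150,60),(4,255,255))|cv2.inRange(cv2.cvtColor(r,cv2.COLOR_BGR2HSV),(172,150,60),(180,255,255))
dark=lambda t:(lambda r:(cv2.cvtColor(r,cv2.COLOR_BGR2GRAY)<t).astype(np.uint8)*255)
P={}
P["col"]=[blob(I["scene"],(305,170,332,195),red),blob(I["side"],(175,180,212,206),red)]
P["mouth"]=[blob(I0["scene"],(310,202,327,215),dark(125)),blob(I0["side"],(187,222,208,238),dark(110))]
for k,v in P.items():
    X=tri(ray(C["scene"],*v[0][0]),ray(C["side"],*v[1][0]));print(k,v[0][0],v[0][1],v[1][0],v[1][1],X)
# side-only & scene-only on-plane comparisons
zc=127.5+17
for i,n in enumerate(("scene","side")):
    print(n,"collar@z",plane(C[n],*P["col"][i][0],zc),"mouth@80",plane(C[n],*P["mouth"][i][0],80))
p=blob(I["wrist"],(290,200,360,250),red);print("wrist red",p)
q=blob(I["wrist"],(310,200,350,230),dark(70));print("ring",q,plane(C["wrist"],*q[0],80))
s=ctrl.observe();print(s["position"]);o=s["position"];print(proj(C["wrist"],[o[0],o[1],zc-5]),proj(C["wrist"],[o[0],o[1],127.5]))
r=I["wrist"][190:250,290:370];cv2.imwrite("pics/c4.png",cv2.resize(r,None,fx=8,fy=8,interpolation=cv2.INTER_CUBIC))
E
```

```text
col [317.53823371 182.74986537] [  7.375   9.25   11.375   7.25  464.25 ] [192.67045322 195.353037  ] [   9.75     9.125   16.375   12.125 1074.25 ] [483.37003077 173.54288273 143.08638819]
mouth [317.75279851 208.79757463] [7.5   6.875 1.625 0.875 8.375] [196.82310289 229.85091765] [  4.125   5.     12.875   6.375 328.625] [481.71549362 175.04745722  78.52177385]
scene collar@z [485.47191548 169.804287   144.5       ] mouth@80 [484.19069917 170.29515266  80.        ]
side collar@z [482.7016175  172.05415725 144.5       ] mouth@80 [481.45879224 175.07989315  80.        ]
wrist red (array([328.38142976, 231.22463289]), array([  20.375,   22.25 ,   36.625,   18.75 , 3707.125]))
ring (array([329.68862613, 217.98701322]), array([   4.375,    8.625,   29.125,   21.375, 1290.375])) [480.4034726  175.58987971  80.        ]
[483.60705606 174.58919299 242.9285138 ]
[327.61116728 238.08924047] [327.63632389 234.23162416]
```

View pics/c4.png

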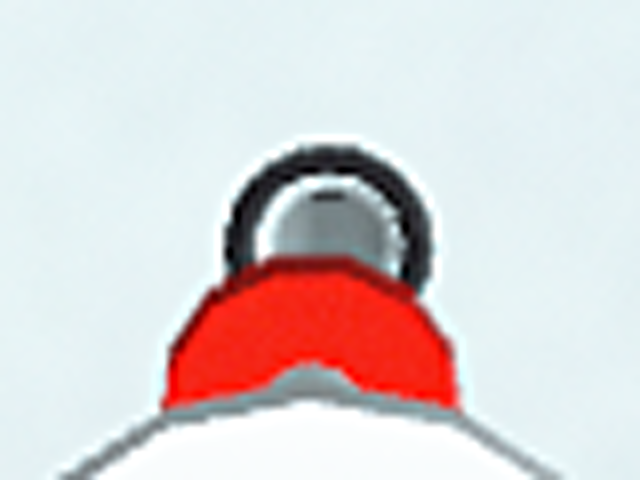

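The ring centre is about 1.7 mm to +tool y of the rod in the wrist view. Triangulating in the other two cameras gives (-1.7,+1.5) mm in world axes. I correct by (+1.2,+1.8) mm in tool axes, descend to just above the mouth and recheck.

```bash
python3 -m pendant '[[[0.0012,0.0018,0],[0,0,0],0],[[0.0012,0.0018,0.01],[0,0,0],0],[[0.0012,0.0018,0.025],[0,0,0],0],[[0.0012,0.0018,0.035],[0,0,0],0],[[0.0012,0.0018,0.04],[0,0,0],0],[[0.0012,0.0018,0.04],[0,0,0],0],[[0.0012,0.0018,0.04],[0,0,0],0],[[0.0012,0.0018,0.04],[0,0,0],0]]'
python3 - <<'E'
from h import *
_,w=snap("wrist","w5");_,s=snap("side","s5");_,e=snap("scene","e5")
f=lambda a:cv2.resize(a,(390,390),interpolation=cv2.INTER_CUBIC)
cv2.imwrite("pics/c5.png",cv2.cvtColor(np.hstack([f(w[190:250,300:360]),f(s[180:260,155:235])]),cv2.COLOR_RGB2BGR))
print(ctrl.observe()["t"],ctrl.observe()["position"],ctrl.observe()["force"])
E
```

```text
t: 9.1
position: [482.1, 176.4, 203.0]
eef_rot: [-0.319, 3.124, 0.0]
force: [0.3, -0.2, -1.1]
opening: 0.254
9.25 [481.93780516 176.29009235 202.81143448] [ 0.18092187 -0.32466494 -1.10555721]
```

View pics/c5.png

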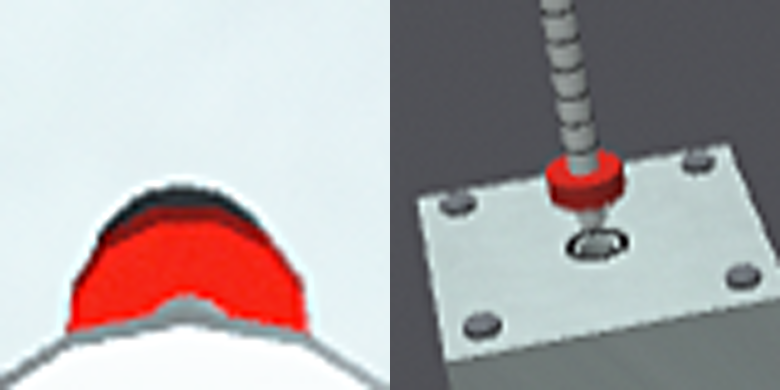

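In the wrist view the ring centre (185) and the rod (185) line up. In the side view the tip, extrapolated down, falls on the ring. I start the entry gently.

```bash
python3 -m pendant '[[[0,0,0.002],[0,0,0],0],[[0,0,0.004],[0,0,0],0],[[0,0,0.006],[0,0,0],0],[[0,0,0.007],[0,0,0],0],[[0,0,0.008],[0,0,0],0],[[0,0,0.009],[0,0,0],0]]' 25
python3 -m pendant '[[[0,0,0.001],[0,0,0],0],[[0,0,0.002],[0,0,0],0],[[0,0,0.003],[0,0,0],0],[[0,0,0.004],[0,0,0],0],[[0,0,0.005],[0,0,0],0]]'
```

```text
t: 10.0
position: [481.8, 176.2, 193.4]
eef_rot: [-0.319, 3.125, -0.0]
force: [0.3, 0.4, -1.8]
opening: 0.254
t: 10.62
position: [481.7, 176.2, 188.4]
eef_rot: [0.319, -3.125, 0.0]
force: [0.4, -1.1, -2.6]
opening: 0.253
```

The tip is now about 7 mm below the mouth with no contact force, so it has entered. I go on down to the collar and then the floor.

```bash
python3 -m pendant '[[[0,0,0.0015],[0,0,0],0],[[0,0,0.003],[0,0,0],0],[[0,0,0.0045],[0,0,0],0],[[0,0,0.006],[0,0,0],0],[[0,0,0.0075],[0,0,0],0],[[0,0,0.009],[0,0,0],0]]'
python3 -m pendant '[[[0,0,0.002],[0,0,0],0],[[0,0,0.004],[0,0,0],0],[[0,0,0.006],[0,0,0],0],[[0,0,0.008],[0,0,0],0],[[0,0,0.010],[0,0,0],0]]'
python3 -m pendant '[[[0,0,0.002],[0,0,0],0],[[0,0,0.004],[0,0,0],0],[[0,0,0.006],[0,0,0],0],[[0,0,0.008],[0,0,0],0],[[0,0,0.010],[0,0,0],0]]'
```

```text
t: 11.38
position: [481.8, 176.3, 179.7]
eef_rot: [-0.319, 3.125, -0.0]
force: [-0.7, -0.7, -0.5]
opening: 0.249
t: 12.0
position: [481.7, 176.3, 169.3]
eef_rot: [-0.319, 3.125, 0.0]
force: [-0.7, -0.1, 1.1]
opening: 0.254
t: 12.62
position: [481.8, 176.3, 159.3]
eef_rot: [-0.319, 3.125, 0.0]
force: [0.3, 0.7, 0.7]
opening: 0.254
```

```bash
python3 -m pendant '[[[0,0,0.001],[0,0,0],0],[[0,0,0.002],[0,0,0],0],[[0,0,0.003],[0,0,0],0],[[0,0,0.004],[0,0,0],0],[[0,0,0.005],[0,0,0],0],[[0,0,0.005],[0,0,0],0]]'
python3 -m pendant '[[[0,0,0.0005],[0,0,0],0],[[0,0,0.001],[0,0,0],0],[[0,0,0.0015],[0,0,0],0],[[0,0,0.002],[0,0,0],0]]'
```

```text
t: 13.38
position: [481.7, 176.3, 154.3]
eef_rot: [-0.319, 3.125, -0.0]
force: [-0.0, -0.2, 0.6]
opening: 0.253
t: 13.88
position: [481.8, 176.2, 152.5]
eef_rot: [-0.319, 3.125, -0.0]
force: [-0.9, -0.1, 1.7]
opening: 0.252
```

```bash
cat > g.py <<'E'
from h import *
import sys
s=ctrl.observe();print(round(s["t"],2),s["position"].round(2)[2],s["force"].round(1));sys.exit(int(s["force"][2]>4))
E
python3 -m pendant '[[[0,0,0.0005],[0,0,0],0],[[0,0,0.001],[0,0,0],0]]' >/dev/null && python3 g.py &&
python3 -m pendant '[[[0,0,0.0005],[0,0,0],0],[[0,0,0.001],[0,0,0],0]]' >/dev/null && python3 g.py &&
python3 -m pendant '[[[0,0,0.0005],[0,0,0],0],[[0,0,0.001],[0,0,0],0]]' >/dev/null && python3 g.py &&
python3 -m pendant '[[[0,0,0.0005],[0,0,0],0],[[0,0,0.001],[0,0,0],0]]' >/dev/null && python3 g.py &&
python3 -m pendant '[[[0,0,0.0005],[0,0,0],0],[[0,0,0.001],[0,0,0],0]]' >/dev/null && python3 g.py &&
python3 -m pendant '[[[0,0,0.0005],[0,0,0],0],[[0,0,0.001],[0,0,0],0]]' >/dev/null && python3 g.py &&
python3 -m pendant '[[[0,0,0.0005],[0,0,0],0],[[0,0,0.001],[0,0,0],0]]' >/dev/null && python3 g.py &&
python3 -m pendant '[[[0,0,0.0005],[0,0,0],0],[[0,0,0.001],[0,0,0],0]]' >/dev/null && python3 g.py
```

```text
14.12 151.42 [-0.1  0.2  0.9]
14.38 150.42 [-0.9  0.   0.8]
14.62 149.4 [-0.3  0.5  0.9]
14.88 148.44 [0.5 0.6 1.5]
15.12 147.43 [ 0.  -0.   1.3]
15.38 146.45 [-0.6  0.5  1. ]
15.62 145.43 [-0.3  0.1  1.7]
15.88 144.43 [-0.   0.8  0.6]
```

```bash

python3 -m pendant '[[[0,0,0.0005],[0,0,0],0],[[0,0,0.001],[0,0,0],0]]' >/dev/null && python3 g.py &&
python3 -m pendant '[[[0,0,0.0005],[0,0,0],0],[[0,0,0.001],[0,0,0],0]]' >/dev/null && python3 g.py &&
python3 -m pendant '[[[0,0,0.0005],[0,0,0],0],[[0,0,0.001],[0,0,0],0]]' >/dev/null && python3 g.py &&
python3 -m pendant '[[[0,0,0.0005],[0,0,0],0],[[0,0,0.001],[0,0,0],0]]' >/dev/null && python3 g.py &&
python3 -m pendant '[[[0,0,0.0005],[0,0,0],0],[[0,0,0.001],[0,0,0],0]]' >/dev/null && python3 g.py &&
python3 -m pendant '[[[0,0,0.0005],[0,0,0],0],[[0,0,0.001],[0,0,0],0]]' >/dev/null && python3 g.py &&
python3 -m pendant '[[[0,0,0.0005],[0,0,0],0],[[0,0,0.001],[0,0,0],0]]' >/dev/null && python3 g.py &&
python3 -m pendant '[[[0,0,0.0005],[0,0,0],0],[[0,0,0.001],[0,0,0],0]]' >/dev/null && python3 g.py &&
python3 -m pendant '[[[0,0,0.0005],[0,0,0],0],[[0,0,0.001],[0,0,0],0]]' >/dev/null && python3 g.py &&
python3 -m pendant '[[[0,0,0.0005],[0,0,0],0],[[0,0,0.001],[0,0,0],0]]' >/dev/null && python3 g.py &&
python3 -m pendant '[[[0,0,0.0005],[0,0,0],0],[[0,0,0.001],[0,0,0],0]]' >/dev/null && python3 g.py &&
python3 -m pendant '[[[0,0,0.0005],[0,0,0],0],[[0,0,0.001],[0,0,0],0]]' >/dev/null && python3 g.py
```

```text
16.12 143.41 [-0.1 -0.5  1.1]
16.38 142.43 [-0.1 -0.3  1.3]
16.62 141.43 [-0.8 -0.7  1.4]
16.88 140.42 [-0.9  0.   2.2]
17.12 139.44 [0.3 0.2 1.9]
17.38 138.42 [-0.6 -0.   0.4]
17.62 137.42 [ 0.8 -0.1  1. ]
17.88 136.4 [-0.   1.2  0.5]
18.12 135.84 [-0.1  0.2  5.7]
```

A hard bottom at TCP z ≈ 136 mm. Now I bring the force up to about 10 N.

```bash
python3 -m pendant '[[[0,0,0.0002],[0,0,0],0],[[0,0,0.0003],[0,0,0],0],[[0,0,0.0003],[0,0,0],0]]'
python3 g.py
```

```text
t: 18.5
position: [481.8, 176.3, 135.8]
eef_rot: [-0.319, 3.125, -0.0]
force: [-1.3, -0.2, 5.3]
opening: 0.252
18.5 135.8 [-1.3 -0.2  5.3]
```

```bash
python3 -m pendant '[[[0,0,0.0003],[0,0,0],0],[[0,0,0.0005],[0,0,0],0],[[0,0,0.0005],[0,0,0],0]]'
```

```text
t: 18.88
position: [481.9, 176.3, 135.8]
eef_rot: [-0.319, 3.125, -0.0]
force: [-2.6, -0.8, 7.0]
opening: 0.254
```

```bash
python3 -m pendant '[[[0,0,0.0003],[0,0,0],0],[[0,0,0.0003],[0,0,0],0]]'
```

```text
t: 19.12
position: [482.0, 176.3, 135.8]
eef_rot: [-0.319, 3.125, -0.0]
force: [-2.5, -0.3, 10.0]
opening: 0.253
```

```bash
python3 -m pendant '[[[0,0,0],[0,0,0],0],[[0,0,0],[0,0,0],0],[[0,0,0],[0,0,0],0],[[0,0,0],[0,0,0],0],[[0,0,0],[0,0,0],0],[[0,0,0],[0,0,0],0],[[0,0,0],[0,0,0],0],[[0,0,0],[0,0,0],0]]';python3 -m pendant '[[[0,0,0],[0,0,0],0],[[0,0,0],[0,0,0],0],[[0,0,0],[0,0,0],0],[[0,0,0],[0,0,0],0],[[0,0,0],[0,0,0],0],[[0,0,0],[0,0,0],0],[[0,0,0],[0,0,0],0],[[0,0,0],[0,0,0],0]]';python3 -m pendant '[[[0,0,0],[0,0,0],0],[[0,0,0],[0,0,0],0]]'
python3 - <<'E'
from h import *
s=ctrl.observe();print(s["force"],s["position"])
_,w=snap("side","s6");_,e=snap("scene","e6");f=lambda a:cv2.resize(a,(390,390),interpolation=cv2.INTER_CUBIC)
cv2.imwrite("pics/c6.png",cv2.cvtColor(np.hstack([f(w[170:260,150:240]),f(e[145:225,280:360])]),cv2.COLOR_RGB2BGR))
E
```

```text
t: 20.12
position: [481.9, 176.3, 135.7]
eef_rot: [-0.319, 3.125, -0.0]
force: [-2.3, -0.5, 7.6]
opening: 0.254
t: 21.12
position: [481.9, 176.3, 135.7]
eef_rot: [-0.319, 3.125, -0.0]
force: [-2.3, -0.3, 8.0]
opening: 0.256
t: 21.38
position: [481.9, 176.3, 135.7]
eef_rot: [-0.319, 3.125, -0.0]
force: [-2.5, 0.7, 9.0]
opening: 0.253
[-2.46007372  0.68465394  8.99896515] [481.94153268 176.28628946 135.71548752]
```

View pics/c6.png

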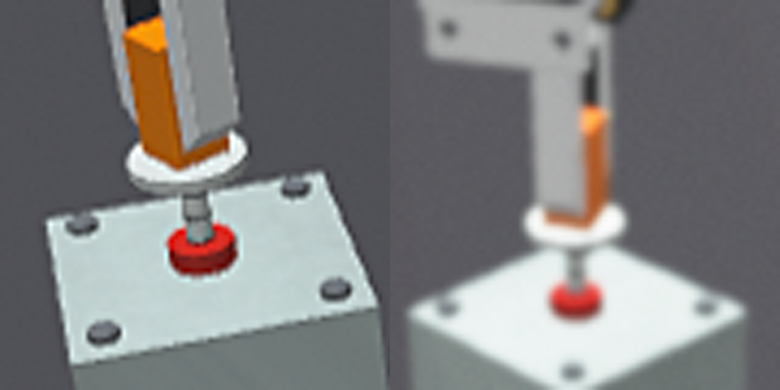

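The collar sits flat on the block, the rod is upright and fully down, and the force held at 8–9 N for over 2 s. Now I release and retreat straight up.

```bash
python3 -m pendant '[[[0,0,0],[0,0,0],0.4],[[0,0,0],[0,0,0],0.5],[[0,0,0],[0,0,0],0.7],[[0,0,0],[0,0,0],0.9],[[0,0,0],[0,0,0],0.9],[[0,0,0],[0,0,0],0.9],[[0,0,0],[0,0,0],0.9],[[0,0,0],[0,0,0],0.9]]'
python3 -m pendant '[[[0,0,-0.01],[0,0,0],0.9],[[0,0,-0.03],[0,0,0],0.9],[[0,0,-0.06],[0,0,0],0.9],[[0,0,-0.1],[0,0,0],0.9],[[0,0,-0.13],[0,0,0],0.9],[[0,0,-0.14],[0,0,0],0.9],[[0,0,-0.14],[0,0,0],0.9],[[0,0,-0.14],[0,0,0],0.9]]'
python3 - <<'E'
from h import *
_,w=snap("side","s7");_,e=snap("scene","e7");f=lambda a:cv2.resize(a,(390,390),interpolation=cv2.INTER_CUBIC)
cv2.imwrite("pics/c7.png",cv2.cvtColor(np.hstack([f(w[130:390,130:390]),f(e[145:325,270:450])]),cv2.COLOR_RGB2BGR))
print(ctrl.observe()["t"],ctrl.observe()["force"],ctrl.observe()["opening"])
a=cv2.imread("pics/side0.png").astype(int);b=cv2.imread("pics/s7.png").astype(int);d=np.abs(a-b).max(2)
print("diff ramekin/spice/muddler",[int((d[y0:y1,x0:x1]>60).sum()) for x0,y0,x1,y1 in((210,295,270,345),(310,245,342,290),(372,250,400,277))])
E
```

```text
t: 22.48
position: [481.7, 176.3, 134.4]
eef_rot: [-0.319, 3.125, 0.0]
force: [0.8, -0.6, -0.7]
opening: 0.901
t: 23.48
position: [480.8, 176.1, 272.7]
eef_rot: [0.318, -3.122, 0.0]
force: [0.6, -0.0, 0.0]
opening: 0.904
23.575 [ 0.1634091   1.06674295 -0.49234964] 0.8983594300738628
diff ramekin/spice/muddler [0, 0, 1]
```

View pics/c7.png

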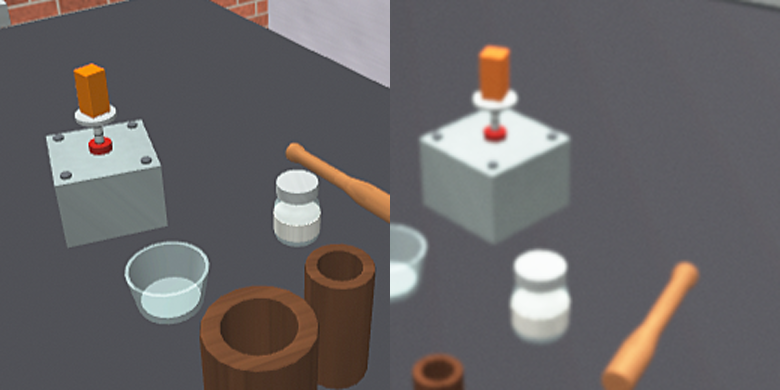

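The gauge stands upright and released in the socket with its collar on the block. The gripper is clear and the bystanders have not moved, so I hand in.

```bash
python3 -c "
from cell import ctrl
ctrl.job_done()"
```

```text
the job is handed in; nothing more can be done
```

I lifted the gauge out of the middle-sized stand and lowered its rod into the socket until it hit a hard bottom. The hole is about 59 mm deep. That figure is estimated from the arm's height and where I gripped the handle.

- **Pressing:** I held it on the bottom for just over 2 s. The wrist read 7.6–10 N, or roughly 2 N more on the block once the gauge's weight is counted. That is well under the 25 N limit.
- **Final state:** After I let go and backed straight up, the last pictures showed the gauge standing upright with its collar on the block. The gripper was clear at about 24 s.
- **Bystanders:** The side view showed no movement of the ramekin, muddler or spice jar.
- **Disagreements:** Camera estimates of the hole's centre differed by 1–3 mm, and by about 5 mm where the blurred scene view was used alone. I aligned on the wrist and side views, and the rod went in without any contact force. While pressing there was a steady sideways force of about 2.5 N, which was gone after release.

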